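Refit the collector plate of the air cleaner

TASK

The air cleaner's washed collector plate stands in the wooden drying rack: lift it out by its grip, lower it into the grey carrier in the cleaner's open top with its two ears in the two end slots, and slide it down between the spring clips until they snap over the ears and the top bar lies flat on the carrier. Feel your way in and push gently, only as hard as the springs need, never with a hard shove; then let go, and leave everything else on the table as it is.

Things in the scene. Friction and masses are not known exactly. Their poses are not given: they have to be found in the camera images.
- cleaner: Desktop electrostatic air cleaner: white plastic box, 110 mm (its x) by 220 mm (its y), 150 mm high, louvres on both long sides, fixed to the table. Origin: centre of its underside, on the table; z up. In its open top, 68 mm (x) by 183 mm (y), a grey carrier hangs on rubber mounts. The carrier can sit up to 7.5 mm to either side along the cleaner's x: no pose tells where, see or feel it.
- bay (a point): Middle of the open top, at the height of the box's rim (z = 150 mm); fixed to the white box. The grey carrier's flat top, 52 mm (x) by 180 mm (y), lies level with the rim. It stays where it sits along x until pushed with over 6 N. Pressed down, it first bears 4 N, then sinks 1 mm per 1.2 N, by 12 mm at most (18 N), where it stops dead; let go, it springs back up.
- slots (a point): The same point. Down the carrier's middle goes a bay for the plate: a well 28 mm (x) by 120 mm (y), and at each y end of it a narrow ear slot, 9 mm wide in x, from |y| = 60 to 74 mm, its mouth chamfered by only 1.5 mm. So the plate's body (8 mm) has 10 mm to either side in the well while its ears hang above the slots. The bay is deeper than the plate needs.
- clips (a point): 26 mm below the point slots. At this depth are the knees of the steel leaf clips, two facing each other (from +x and -x) in each ear slot: 11 mm apart at the mouth, 1 mm at the knees, wider again below. Pushing the plate in takes 10 to 19 N as its ears spread the clips, 6 to 12 N while they slide; in the last 2.5 mm the clips snap over the ears' tops. Only dropped in, the plate hangs in the clips.
- plate: Collector plate: an upright metal plate 112 mm wide (its y), 8 mm thick (its x), 95 mm high, about 0.2 kg, the same back to front and end to end, so it may go in either way round. Origin: centre of its lower edge; z up. It starts in the rack's middle lane, leaning up to 3 degrees. Fully home and let go, its origin is 55 mm above the cleaner's origin.
- plate_grip (a point): Middle of the plate's grip, 12 mm thick (x), 80 mm long (y), from z = 101 to 131 mm of the plate; this point: z = 116 mm. The grip stands on a flat plastic top bar, 34 mm (x) by 168 mm (y), z = 95 to 101 mm, whose underside lies on the carrier when the plate is home. A push of more than about 40 N on the plate is a shove that would bend the clips.
- ear_l (a point): Middle of the lower end of the ear at the plate's +y end: 6 mm thick (x), from y = 56 to 72 mm, z = 34.5 to 66.5 mm. This point: y = 64 mm, z = 34.5 mm of the plate.
- ear_r (a point): The like point of the ear at the plate's -y end.
- rack: Wooden drying rack fixed to the table: base board 100 mm (x) by 150 mm (y), 14 mm thick, with four rows of two dowels 10 mm thick, 88 mm high over the table, at y = +-36 mm; the rows, 21 mm apart in x, leave three lanes 11 mm wide. The plate stands on the board in the middle lane, its width along the rack's y. Origin: centre of the underside.
- coaster_a: Round stone coaster, 94 mm across, 8 mm thick, lying loose. Origin: centre of its underside. To be left alone.
- coaster_b: Another such coaster. To be left alone.
- coaster_c: A third such coaster, with the mug on it. To be left alone.
- mug: White mug, 78 mm across, 88 mm high, standing on coaster_c. Origin: centre of its underside. To be left alone.
- remote: Black remote control, 44 x 150 x 18 mm, lying flat. Origin: centre of its underside. To be left alone.
- candle: Amber candle jar with a wooden lid, 74 mm across, 75 mm high. Origin: centre of its underside. To be left alone.
- brush: Cleaning brush 170 mm long, lying on the table. Origin: middle of its underside. To be left alone.
- book: Grey book, 134 x 194 x 27 mm, lying flat. Origin: centre of its underside. To be left alone.
There are look-alikes about, which are no part of the job. What is shaped like the plate but blue is not meant.

How it is judged (in metres and radians):
On the way:
1. the plate has been lowered into the bay with both ears below the mouths of the slots (z of plate in the frame of cleaner below 0.098 m and horizontal distance between plate and bay below 0.012 m and angle between the y axis of plate and the y axis of cleaner, either way round below 0.12 rad and angle between the z axis of plate and the z axis of cleaner, either way round below 0.12 rad), for 0.1 s.
At the end, for the whole second after the job is handed in: The plate is fully home in the cleaner's bay (its origin 52 to 56.5 mm above the cleaner's origin, less than 12 mm from the middle of the cleaner's open top, upright within 0.015 rad of the cleaner, its width along the bay within 0.06 rad), at rest and let go (z of plate in the frame of cleaner between 0.052 and 0.0565 m and horizontal distance between plate and bay below 0.012 m and angle between the z axis of plate and the z axis of cleaner, either way round below 0.015 rad and angle between the y axis of plate and the y axis of cleaner, either way round below 0.06 rad and linear speed of plate below 0.01 m/s and contact force between the fingers and plate below 0.1 N); the robot touches nothing.
It fails at once if the plate is shoved: contact forces between plate and cleaner, with the 15 to 30 N by which the clips squeeze the ears, add up to more than 65 N (contact force between plate and cleaner above 65 N).
It fails at once if the fingers strike or push the cleaner itself with more than 20 N (contact force between the fingers and cleaner above 20 N).
It fails at once if a bystander is moved more than 30 mm (distance of any of coaster_a, coaster_b, coaster_c, mug, remote, candle, brush, book from where it was at the start of the episode above 0.03 m).
It also fails if it takes over 58 s, if anything falls off the work surface, if the arm or the gripper's body presses on something with over 40 N, if the wrist force passes 120 N, or if a joint passes its speed limit or range.

ROBOT

A 6-joint arm with a two-finger parallel gripper is mounted at the origin on the work surface. World frame = base frame: x ahead of the robot, y to its left, z up, the work surface at z = 0. Lengths are in m, angles in degrees, forces in N, time in s.
With the tool pointing down it reaches from about 0.3 to 0.75 m from the base axis. Payload 8.5 kg.
Tool frame: the origin (TCP) lies on the centre line of the jaws, within the pads' length; the fingertips stand tips_ahead ahead of it and the grasp point (between the pads) lies 3 mm ahead of it (tips_ahead is the distance from the TCP to the fingertips, in m); z points along the fingers, y is the line along which they close (so a half turn about z gives the same grasp; the last joint's range is limited). The gripper opens to 85 mm and grips with 20 to 120 N. Pads are 22 mm wide; open, the fingers measure 114 mm over their backs; the gripper's body (76 mm by 85 mm) begins 54 mm behind the grasp point. The pads swing forward as they close: fully open they stand 13 mm farther back than shut.
Start: joints at [60.143, 21.807, 74.336, -0, 83.858, -12.336], TCP at [0.166, 0.524, 0.253] pointing down, gripper open.
Joint ranges: [-178.18, 178.18], [-50.72, 133.34], [12.68, 142.11], [-81.47, 261.47], [9.98, 163.14], [-165.26, 165.26]. Speed limits (degrees/s): [136.94, 136.94, 180, 180, 180, 180].

INTERFACE

Orientations are given as a 3x3 rotation matrix whose columns are the frame's x, y, z axes.
In Python, from rig import observe, get_image, close_job, tips_ahead gives the robot as it stands.
- The arm moves only by the tool creep_tool, called after "Request:" as name(argument=value, ...) on one line, values as JSON. Schema: {"type":"object","properties":{"steps":{"type":"array","items":{"type":"number"},"minItems":5,"maxItems":50},"clamp_n":{"type":"number"},"only":{"type":"string"},"quiet":{"type":"boolean"},"lines":{"type":"string"}},"required":["steps"],"additionalProperties":false}. steps is one flat list of numbers that holds 1 to 10 rows one after another, with no inner brackets; each row has 5 numbers: dx, dy, dz in m, then a turn about the tool's z in degrees, then the finger opening in m; each row shifts and turns the commanded pose from where the row before left it, along the tool's axes as they then stand; what a row does not reach is not made up. A row lasts 1/10 s, in which the tool goes at most 0.05 m and 8.59 degrees, less where a joint would pass 70% of its speed; a pose out of reach is approached as far as the arm can. The fingers move at their own pace and stop on an object; clamp_n is the grip in N (left out, the last holds). Time passes only in rows, so rows that do not move let the fingers close. The tool returns the time, the measured TCP pose, the force, the opening and the grip force at its end. only (a regular expression) keeps the lines of the reply that match it, lines (a string "A,B") keeps lines A to B, and quiet returns only ok. Input that does not fit is refused with a message, and nothing moves.
- observe(): the state, without advancing time (a new reading comes with each control period).
- get_image(name): name is "side" or "top"; returns a dict with "pixels" (480x640x3 uint8, red, green, blue), "depth" (480x640 float32, m along the optical axis (not along the pixel's ray), 0 where there is no reading), "K" (3x3 intrinsics, pixels), "extrinsics" (4x4, takes a point from world to camera coordinates). Camera axes: x right, y down, z forward; pixel columns grow to the right and rows downward; lengths in m; the calibration is good to about 2 mm. A picture is of the moment at which its call begins.
- close_job(): hands the job in; it is judged then, once.
The state is a dict: "time_s": time; "q": joint angles; "qvel": joint speeds; "joint_efforts": joint torques, N m; "position": TCP position; "tool_rot": TCP orientation; "ft_force": force on the tool from outside, world axes, zero at the start; "wrist_torque": the same for the moment, N m; "grip_width": finger opening in m; "gripper_force": force on a finger pad.
Only numpy, scipy, OpenCV 4.12 (cv2) and the standard library are available. Lean on these libraries where they do the work, as an engineer would, in place of code of your own. Each camera call takes 0.05 s, during which the arm holds its last target. There are 200 camera calls.

## Working session

There is one attempt and no reset: what is moved stays moved. The work goes in short steps, Python scripts to look and compute and a tool call to move; the robot and the scene stay as the last step left them, time stands still between calls to the robot, and variables do not carry over. Pictures are saved under pics/ and viewed, at most 10 in all, crops included, and the job is handed in when it is done.

```bash
mkdir -p pics; cat > h.py <<'E'
import numpy as np, cv2
from rig import *
def cloud(im):
    K=np.array(im["K"]);E=np.array(im["extrinsics"]);d=im["depth"]
    v,u=np.mgrid[0:480,0:640]
    c=np.stack([(u-K[0,2])/K[0,0]*d,(v-K[1,2])/K[1,1]*d,d],-1)
    return (c-E[:3,3])@E[:3,:3]
def snap(n,f):
    im=get_image(n);np.savez('pics/'+f+'.npz',**{k:np.array(im[k]) for k in im})
    cv2.imwrite('pics/'+f+'.png',im["pixels"][:,:,::-1]);return im
E
python3 - <<'E'
from h import *
for n in("top","side"):
    im=snap(n,n+"0");E=np.array(im["extrinsics"]);print(n,-E[:3,:3].T@E[:3,3],E[:3,:3].round(3).tolist(),im["K"])
o=observe();print(o,tips_ahead)
E
```

```text
top [ 0.44623548 -0.0138171   1.56612831] [[-0.014, -1.0, -0.018], [-0.997, 0.015, -0.079], [0.08, 0.017, -0.997]] [[617.11412832   0.         321.36360227]
 [  0.         617.11412832 240.42064133]
 [  0.           0.           1.        ]]
side [0.4787537  1.42179645 1.00719253] [[-0.998, -0.056, -0.011], [-0.021, 0.528, -0.849], [0.053, -0.847, -0.528]] [[545.73310457   0.         321.59782488]
 [  0.         545.73310457 236.2201779 ]
 [  0.           0.           1.        ]]
{'time_s': 0.1, 'q': array([ 6.01422609e+01,  2.18387886e+01,  7.43798574e+01, -1.60593384e-03,
        8.38608744e+01, -1.23358934e+01]), 'qvel': array([-0.08685135, -0.11914047, -0.13558078, -0.04526365,  0.14402752,
       -0.00809404]), 'joint_efforts': array([ 3.74980766e-03, -4.49219620e+01, -2.31656653e+01, -1.77870193e-04,
        3.62566687e-03,  3.38913128e-05]), 'position': array([0.16547198, 0.52425894, 0.25276123]), 'tool_rot': array([[-9.53603047e-01,  3.01066080e-01, -6.66790407e-04],
       [ 3.01066698e-01,  9.53602307e-01, -1.21754292e-03],
       [ 2.69291997e-04, -1.36180102e-03, -9.99999036e-01]]), 'ft_force': array([-0.8833956 ,  0.50752243,  0.01271898]), 'wrist_torque': array([0.04734036, 0.00076738, 0.01129148]), 'gripper_force': 0.0, 'grip_width': 0.08532916374974106} 0.022
```

View pics/top0.png

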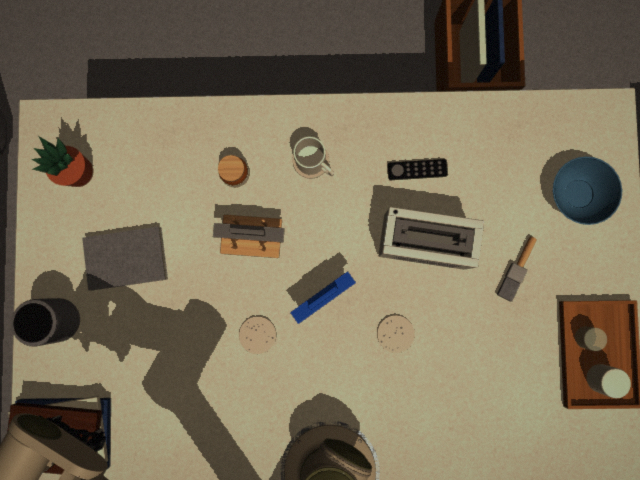

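View pics/side0.png

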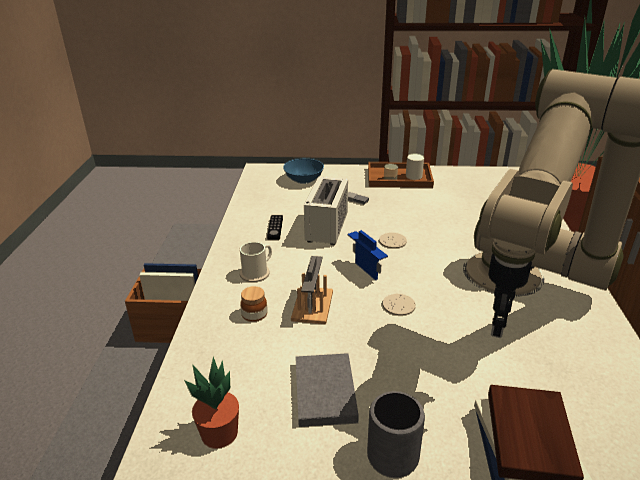

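Top view: the grey plate stands in the rack at (248,230), and its blue look-alike at (323,297) is not meant. The cleaner, with its grey carrier, is at (433,238); the tray and bookends don't matter. I choose (248,230). Next I measure both and check them in a crop.

```bash
python3 - <<'E'
from h import *
im=np.load('pics/top0.npz');P=cloud(im);px=im['pixels']
a=cv2.resize(px[195:265,205:295],None,fx=4.4,fy=4.4,interpolation=2);b=cv2.resize(px[200:275,375:490],None,fx=4,fy=4,interpolation=2)
h=max(a.shape[0],b.shape[0]);o=np.zeros((h,a.shape[1]+b.shape[1],3),np.uint8);o[:a.shape[0],:a.shape[1]]=a;o[:b.shape[0],a.shape[1]:]=b
cv2.imwrite('pics/crop1.png',np.clip(o[:,:,::-1]*1.6,0,255));print(o.shape)
def rect(m,name):
    p=P[m];r=cv2.minAreaRect(p[:,:2].astype(np.float32)*1000);print(name,m.sum(),r,'z',p[:,2].min(),np.median(p[:,2]),p[:,2].max(),'mean',p.mean(0))
Z=P[:,:,2];R=np.zeros(Z.shape,bool);R[195:265,205:295]=1
rect(R&(Z>.1)&(Z<.122),'bar');rect(R&(Z>.128),'grip');rect(R&(Z>.008)&(Z<.02),'base')
C=np.zeros(Z.shape,bool);C[195:275,375:490]=1
rect(C&(Z>.142)&(Z<.16),'rim');
v,u=np.nonzero(C&(Z>.16));print('above rim',P[v,u].round(3)[:10])
br=px.astype(int).sum(-1)
rect(C&(Z>.142)&(Z<.157)&(br>420),'white');rect(C&(Z>.142)&(Z<.157)&(br<330),'grey')
E
```

```text
(308, 856, 3)
bar 793 ((584.5119018554688, 183.11700439453125), (167.71414184570312, 34.36460494995117), 84.84226989746094) z 0.10520275510906137 0.1159897765639957 0.12193633128245535 mean [0.58380153 0.18227084 0.11578189]
grip 229 ((533.3814086914062, 95.19328308105469), (276.0380859375, 41.39617156982422), 59.88904571533203) z 0.12868380081083805 0.1454125762956738 1.566128309070198 mean [0.56682554 0.15799701 0.3182449 ]
base 1306 ((601.833984375, 195.75054931640625), (224.64529418945312, 176.1696014404297), 89.09539031982422) z 0.008000512359414846 0.014533802473029662 0.019999309528966988 mean [0.58187298 0.19119335 0.01433129]
rim 3441 ((564.5096435546875, -246.9376220703125), (220.99667358398438, 111.00872039794922), 80.6349868774414) z 0.1420056753242005 0.15064899644817742 0.15981687845312426 mean [ 0.56471419 -0.24698113  0.15055574]
above rim [[ 0.446 -0.014  1.566]
 [ 0.446 -0.014  1.566]
 [ 0.446 -0.014  1.566]
 [ 0.446 -0.014  1.566]
 [ 0.446 -0.014  1.566]
 [ 0.446 -0.014  1.566]
 [ 0.446 -0.014  1.566]
 [ 0.446 -0.014  1.566]
 [ 0.613 -0.267  0.16 ]
 [ 0.446 -0.014  1.566]]
white 1833 ((564.1952514648438, -247.53121948242188), (219.64906311035156, 107.81126403808594), 80.54293060302734) z 0.14229061957466427 0.15079314305913036 0.15696414009121987 mean [ 0.56258652 -0.24931003  0.15070837]
grey 1353 ((565.1902465820312, -242.81103515625), (212.63198852539062, 111.00872039794922), 80.6349868774414) z 0.1420056753242005 0.1503768912674775 0.156987526333399 mean [ 0.56722416 -0.24536062  0.15010856][ WARN:0@0.228] global loadsave.cpp:1063 imwrite_ Unsupported depth image for selected encoder is fallbacked to CV_8U.
```

View pics/crop1.png

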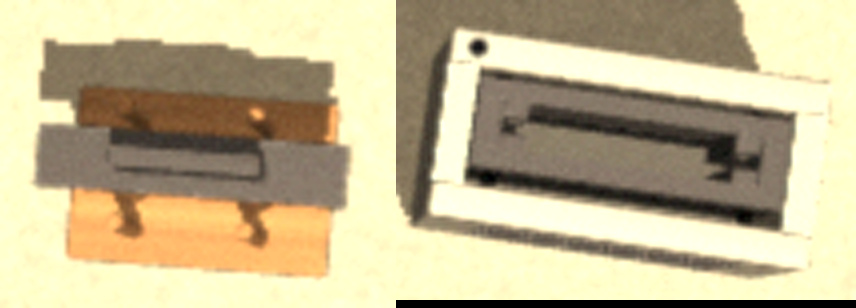

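Crop: the plate's grip is at crop (185,160) and its bar at (195,165), grey, standing in the middle lane. The carrier lies within the white rim, with the well at crop (630,140). It seems shifted towards +x, so I'll rectify the image and measure in the cleaner's frame.

```bash
cat >> h.py <<'E'
def rectify(im,c,th,z,hx,hy,s=.0005):
    # rows: local x from +hx down to -hx ; cols: local y from +hy to -hy ; th = heading of local y axis
    K=np.array(im["K"]);E=np.array(im["extrinsics"])
    xs=np.arange(hx,-hx,-s);ys=np.arange(hy,-hy,-s)
    Y=np.array([np.cos(th),np.sin(th)]);X=np.array([Y[1],-Y[0]])
    W=c+xs[:,None,None]*X+ys[None,:,None]*Y
    W=np.dstack([W,np.full(W.shape[:2],z)])@E[:3,:3].T+E[:3,3]
    m=(W/W[...,2:])@K.T
    return xs,ys,m[...,0].astype(np.float32),m[...,1].astype(np.float32)
E
cat > meas.py <<'E'
from h import *
im=np.load('pics/top0.npz');P=cloud(im);px=im['pixels']
Z=P[:,:,2];R=np.zeros(Z.shape,bool);R[195:265,205:295]=1
for nm,m in(('bar',R&(Z>.1)&(Z<.122)),('grip',R&(Z>.138)&(Z<.155)),('base',R&(Z>.008)&(Z<.02)&(px.astype(int)[:,:,0]>1.5*px[:,:,2]))):
    m=cv2.morphologyEx(m.astype(np.uint8),cv2.MORPH_OPEN,np.ones((2,2)))>0
    p=P[m][:,:2]*1000;q=p-p.mean(0);w=np.linalg.svd(q,full_matrices=0)[2][0]
    print(nm,m.sum(),cv2.minAreaRect(p.astype(np.float32)),'mean',p.mean(0).round(1),'ang',np.degrees(np.arctan2(w[1],w[0]))%180, P[m][:,2].mean())
c=np.array([.5645,-.247]);th=np.radians(80.6)
xs,ys,mu,mv=rectify(im,c,th,.15,.065,.12)
g=cv2.remap(px,mu,mv,cv2.INTER_LINEAR);zz=cv2.remap(Z.astype(np.float32),mu,mv,cv2.INTER_NEAREST)
cv2.imwrite('pics/rect.png',np.clip(cv2.resize(g,None,fx=1.6,fy=1.6)[:,:,::-1]*1.6,0,255).astype(np.uint8))
gr=g.astype(float).mean(-1)
def prof(a,b):
    k=(ys>a)&(ys<b);return gr[:,k].mean(1),np.median(zz[:,k],1)
b1,z1=prof(-.055,.055);b2,z2=prof(.062,.072);b3,z3=prof(-.072,-.062);b4,z4=prof(.078,.088);b5,z5=prof(-.088,-.078)
for i in range(0,len(xs),4):print(f"{xs[i]*1000:6.1f}",*[f"{b[i]:4.0f}/{z[i]*1000:4.0f}" for b,z in((b1,z1),(b2,z2),(b3,z3),(b4,z4),(b5,z5))])
E
python3 meas.py
```

```text
bar 785 ((557.1876220703125, 117.39095306396484), (331.0760803222656, 92.1540756225586), 65.33586120605469) mean [581.5 180.1] ang 83.71303741614595 0.11342616838479697
grip 180 ((583.14013671875, 183.2975311279297), (80.423583984375, 10.151928901672363), 84.10511016845703) mean [582.1 181. ] ang 84.9508332802673 0.14204001600893704
base 1109 ((557.9271240234375, 116.89139556884766), (319.09893798828125, 128.12025451660156), 71.36157989501953) mean [575.  185.8] ang 76.53857199261554 0.030027405166611947
  65.0   71/   0   73/   2  145/   1   71/  -0  157/  -2
  63.0   71/   2   73/  -0  140/   2   71/   1  156/   2
  61.0   72/   1   72/   2  135/  -1   70/  -2  156/  -0
  59.0   72/   1   71/  -0  126/  -3   70/   4  154/   4
  57.0   74/   1   72/   0  116/   3   73/   1  151/   2
  55.0   90/   3   90/ 148  115/   3   90/ 147  139/   5
  53.0  131/ 150  132/ 151  136/ 151  131/ 154  138/ 152
  51.0  156/ 150  158/ 152  155/ 153  157/ 151  155/ 149
  49.0  160/ 150  162/ 151  160/ 150  161/ 151  158/ 152
  47.0  161/ 151  162/ 151  160/ 150  160/ 151  160/ 150
  45.0  162/ 152  16
[... 2414 characters left out ...]
2/ 151  158/ 152
 -41.0  162/ 151  164/ 153  161/ 150  164/ 151  160/ 154
 -43.0  164/ 152  165/ 150  161/ 152  165/ 150  162/ 151
 -45.0  164/ 151  165/ 148  163/ 149  164/ 152  162/ 151
 -47.0  165/ 151  166/ 150  165/ 152  165/ 152  164/ 150
 -49.0  166/ 151  167/ 150  166/ 149  166/ 152  165/ 151
 -51.0  164/ 150  164/ 152  163/ 152  165/ 152  164/ 151
 -53.0  150/ 150  150/ 151  149/ 147  150/ 148  151/ 150
 -55.0  108/ 146  104/ 150  108/ 148  105/ 147  109/ 146
 -57.0   74/ 130   73/ 132   76/ 129   80/ 120   83/ 127
 -59.0   61/ 107   61/ 102   71/ 116   75/  98   82/  94
 -61.0   65/  77   63/  88   83/  69   78/  70   97/  65
 -63.0   92/  42   92/  49  102/  28  100/  44  127/   4
```

```bash
sleep 1
```

```text
(no output)
```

View pics/rect.png

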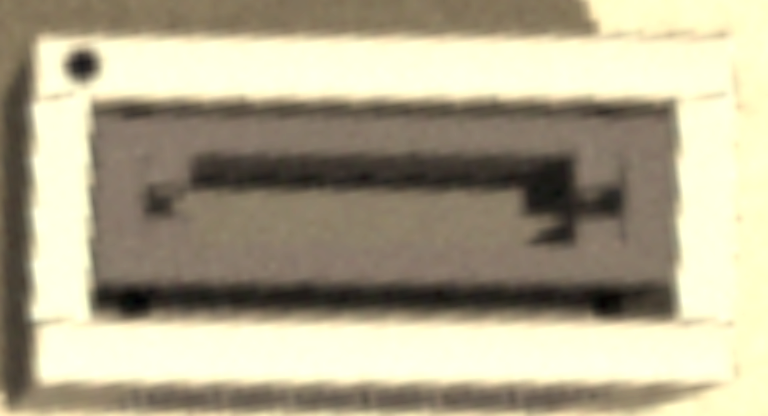

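Rectified crop: the white rim's inner edges are at rows 100 and 318, the carrier at rows about 120 to 285, the well at rows 155 to 245, and the ear slots at (160,200) and (600,200). The measured widths of 68, 52 and 28 mm agree with those given. The carrier sits about 2.2 mm towards the cleaner's +x, at world (0.5667, -0.2474), with its y heading at 80.5°. The plate's grip is at (0.583, 0.183), heading about 84.5°, with its top at 0.145 as expected. Now I move above it.

Request:
creep_tool(steps=[-0.042, -0.0166, 0, 0, 0.085, -0.042, -0.0166, 0, 0, 0.085, -0.042, -0.0166, 0, 0, 0.085, -0.042, -0.0166, 0, 0, 0.085, -0.042, -0.0166, 0, 0, 0.085, -0.042, -0.0166, 0, 0, 0.085, -0.042, -0.0166, 0, 0, 0.085, -0.042, -0.0166, 0, 0, 0.085, -0.042, -0.0166, 0, 0, 0.085, -0.042, -0.0166, 0, 0, 0.085], clamp_n=30)

```text
time_s: 1.1
position: [0.5173, 0.2383, 0.253]
tool_rot: [[-0.954, 0.301, -0.001], [0.301, 0.954, -0.0], [0.001, -0.0, -1.0]]
ft_force: [0.7, 0.9, 0.2]
grip_width: 0.0847
gripper_force: 0.0
```

Request:
creep_tool(steps=[-0.042, -0.0166, 0, 0, 0.085, -0.039, -0.0168, 0, 0, 0.085])

```text
time_s: 1.3
position: [0.5846, 0.1819, 0.2529]
tool_rot: [[-0.953, 0.301, -0.001], [0.301, 0.953, -0.0], [0.001, -0.0, -1.0]]
ft_force: [-0.4, 1.2, 0.4]
grip_width: 0.0849
gripper_force: 0.0
```

Request:
creep_tool(steps=[0, 0, 0, 8.5, 0.07, 0, 0, 0, 8.5, 0.07, 0, 0, 0, 8.5, 0.07, 0, 0, 0, 8.5, 0.05, 0, 0, 0, 8.5, 0.05, 0, 0, 0, 8.5, 0.05, 0, 0, 0, 8.5, 0.05, 0, 0, 0, 8.5, 0.05, 0, 0, 0, 8.5, 0.05, 0, 0, 0, 1.5, 0.05])

```text
time_s: 2.3
position: [0.5832, 0.1835, 0.2529]
tool_rot: [[0.099, 0.995, -0.001], [0.995, -0.099, -0.0], [-0.0, -0.001, -1.0]]
ft_force: [0.1, -0.7, 0.5]
grip_width: 0.0501
gripper_force: 0.0
```

Request:
creep_tool(steps=[0, 0, 0.03, 0, 0.05, 0, 0, 0.03, 0, 0.05, 0, 0, 0.03, 0, 0.05, 0, 0, 0.012, 0, 0.05, 0, 0, 0.008, 0, 0.05, 0, 0, 0, 0, 0.05])

```text
time_s: 2.9
position: [0.5834, 0.1835, 0.1432]
tool_rot: [[0.095, 0.995, -0.0], [0.995, -0.095, -0.0], [-0.0, -0.0, -1.0]]
ft_force: [0.3, -0.1, 0.4]
grip_width: 0.0497
gripper_force: 0.0
```

Request:
creep_tool(steps=[0, 0, 0, 0, 0.0, 0, 0, 0, 0, 0.0, 0, 0, 0, 0, 0, 0, 0, 0, 0, 0, 0, 0, 0, 0, 0, 0, 0, 0, 0, 0], clamp_n=60)

```text
time_s: 3.5
position: [0.5839, 0.1836, 0.1446]
tool_rot: [[0.096, 0.995, 0.002], [0.995, -0.096, 0.0], [0.001, 0.002, -1.0]]
ft_force: [0.3, 0.2, 5.8]
grip_width: 0.0109
gripper_force: 60.5
```

Request:
creep_tool(steps=[0, 0, -0.01, 0, 0, 0, 0, -0.02, 0, 0, 0, 0, -0.03, 0, 0, 0, 0, -0.03, 0, 0, 0, 0, -0.03, 0, 0, 0, 0, -0.03, 0, 0, 0, 0, -0.01, 0, 0, 0, 0, 0, 0, 0, 0, 0, 0, 0, 0])

```text
time_s: 4.4
position: [0.5829, 0.1834, 0.3016]
tool_rot: [[0.096, 0.995, -0.003], [0.995, -0.096, -0.0], [-0.001, -0.003, -1.0]]
ft_force: [-0.3, -0.7, -3.3]
grip_width: 0.0112
gripper_force: 59.3
```

```bash
python3 - <<'E'
from h import *
for n in("top","side"): snap(n,n+"1")
a=cv2.imread('pics/top1.png')[130:300,180:350];b=cv2.imread('pics/side1.png')[190:330,230:380]
a=cv2.resize(a,(400,400));b=cv2.resize(b,(400,400));cv2.imwrite('pics/c1.png',np.hstack([a,b]))
o=observe();print(o['position'],o['ft_force'],o['wrist_torque'],o['tool_rot'])
im=np.load('pics/top1.npz');P=cloud(im);Z=P[:,:,2]
R=np.zeros(Z.shape,bool);R[150:290,180:330]=1
print(np.histogram(Z[R],bins=np.arange(.15,.5,.01)))
E
```

```text
[0.58291938 0.18344568 0.30139952] [-0.67197355 -0.24896162 -1.45092679] [-0.00541989  0.01850157  0.03480872] [[ 9.62144918e-02  9.95354500e-01 -3.49154228e-03]
 [ 9.95360371e-01 -9.62163748e-02 -3.75006660e-04]
 [-7.09208107e-04 -3.43926174e-03 -9.99993834e-01]]
(array([  0,   0,   0,   0,   0,   0,   0,   0,   0,   0,   0,  39, 319,
         3,   3,   4,   0,   2,  19,  12,  17,  24,  91,  44,  20,   8,
         9,  15,  11,  12,   4,   1,  14,  12]), array([0.15, 0.16, 0.17, 0.18, 0.19, 0.2 , 0.21, 0.22, 0.23, 0.24, 0.25,
       0.26, 0.27, 0.28, 0.29, 0.3 , 0.31, 0.32, 0.33, 0.34, 0.35, 0.36,
       0.37, 0.38, 0.39, 0.4 , 0.41, 0.42, 0.43, 0.44, 0.45, 0.46, 0.47,
       0.48, 0.49]))
```

View pics/c1.png

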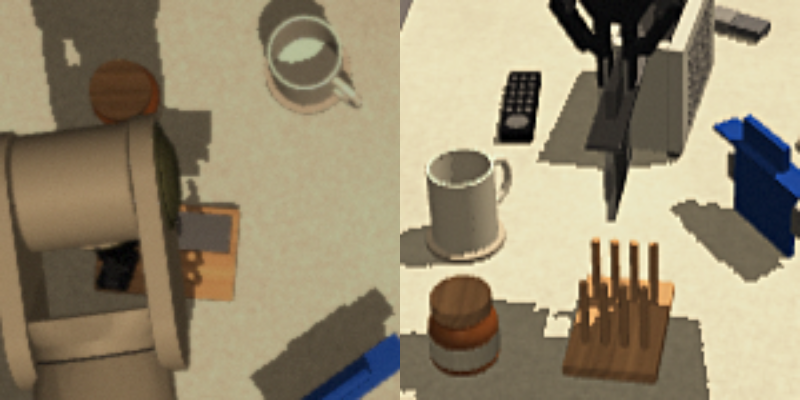

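Held upright in the fingers: the right half shows the plate at (615,130) clear of the dowels. I measure its tilt and offset in the hand from the side cloud.

```bash
cat > hand.py <<'E'
from h import *
import sys
im=np.load(sys.argv[1]);P=cloud(im).reshape(-1,3);o=observe();p=o['position'];T=o['tool_rot']
Y=T[:2,0];X=T[:2,1]   # plate y ~ tool x, plate x ~ tool y
d=P[:,:2]-p[:2];lx=d@X*1000;ly=d@Y*1000;lz=(P[:,2]-p[2])*1000
k=(abs(lx)<30)&(abs(ly)<95)&(lz<-15)&(lz>-150)
for a in range(-140,-15,6):
    s=k&(lz>=a)&(lz<a+6)
    if s.sum()>3: print(a+3,s.sum(),'x %.1f %.1f med %.1f'%(lx[s].min(),lx[s].max(),np.median(lx[s])),'y %.1f..%.1f'%(ly[s].min(),ly[s].max()))
E
python3 hand.py pics/side1.npz; echo; python3 hand.py pics/top1.npz
```

```text
-131 8 x -3.8 2.2 med -3.1 y -43.3..56.5
-125 14 x -4.3 4.6 med -3.2 y -45.1..60.0
-119 22 x -4.5 4.5 med -3.4 y -47.3..61.8
-113 19 x -4.2 5.1 med -3.1 y -43.9..63.5
-107 15 x -4.4 1.4 med -3.2 y -49.0..56.2
-101 17 x -4.6 -1.0 med -3.6 y -44.3..56.8
-95 21 x -4.2 3.9 med -3.2 y -50.0..70.1
-89 17 x -4.1 3.5 med -3.0 y -49.8..73.4
-83 25 x -4.1 3.0 med -3.1 y -50.9..74.1
-77 13 x -4.4 3.5 med -2.7 y -8.5..76.5
-71 12 x -3.5 3.3 med -2.5 y 32.9..77.4
-65 15 x -3.8 3.2 med -1.1 y 44.9..79.3
-59 10 x -2.7 3.5 med 0.5 y 52.9..76.7
-35 22 x -16.2 15.0 med -10.0 y -80.9..85.3
-29 230 x -16.5 17.3 med -4.8 y -80.8..89.3
-23 16 x -15.7 16.1 med -4.8 y -45.6..78.0
-17 18 x -15.5 12.8 med -3.8 y 3.2..46.0

-35 25 x -12.1 17.1 med -3.9 y -83.3..-36.9
-29 254 x -16.8 17.2 med -0.2 y -84.3..-34.8
-23 79 x -17.2 16.7 med 3.3 y -84.3..-39.2
```

Request:
creep_tool(steps=[-0.03, 0.0018, 0, 0, 0, -0.04, 0.0023, 0, 0, 0, -0.048, 0.0028, 0, 0, 0, -0.048, 0.0028, 0, 0, 0, -0.048, 0.0028, 0, 0, 0, -0.048, 0.0028, 0, 0, 0, -0.048, 0.0028, 0, 0, 0, -0.048, 0.0028, 0, 0, 0, -0.042, 0.0025, 0, 0, 0, -0.0304, 0.0018, 0, 0, 0])

```text
time_s: 5.5
position: [0.5663, -0.2501, 0.3017]
tool_rot: [[0.098, 0.995, -0.002], [0.995, -0.098, 0.001], [0.001, -0.002, -1.0]]
ft_force: [0.7, 0.8, -2.8]
grip_width: 0.0109
gripper_force: 59.3
```

Request:
creep_tool(steps=[0, 0, 0, 2, 0, 0, 0, 0, 2, 0, 0, 0, 0, 0, 0, 0, 0, 0, 0, 0, 0, 0, 0, 0, 0])

```text
time_s: 6.0
position: [0.567, -0.2471, 0.303]
tool_rot: [[0.164, 0.986, -0.001], [0.986, -0.164, 0.0], [0.0, -0.001, -1.0]]
ft_force: [-0.3, 0.0, -2.3]
grip_width: 0.0108
gripper_force: 59.3
```

```bash
python3 - <<'E'
from h import *
for n in("top","side"): snap(n,n+"2")
a=cv2.imread('pics/top2.png')[190:290,370:500];b=cv2.imread('pics/side2.png')[150:260,270:390]
cv2.imwrite('pics/c2.png',np.hstack([cv2.resize(a,(400,308)),cv2.resize(b,(336,308))]))
o=observe();print(o['position'],o['ft_force'],o['tool_rot'])
E
python3 hand.py pics/top2.npz
```

```text
[ 0.56701201 -0.2470974   0.303148  ] [ 0.0650026  -0.01897156 -2.5314126 ] [[ 1.64626936e-01  9.86355865e-01 -2.83586457e-04]
 [ 9.86355899e-01 -1.64626897e-01  1.57789226e-04]
 [ 1.08950370e-04 -3.05693531e-04 -9.99999947e-01]]
-35 36 x -15.6 17.5 med 3.1 y 22.1..83.8
-29 231 x -17.2 17.2 med -2.2 y 1.3..84.3
-23 41 x -16.0 16.4 med 0.0 y 8.8..83.4
```

View pics/c2.png

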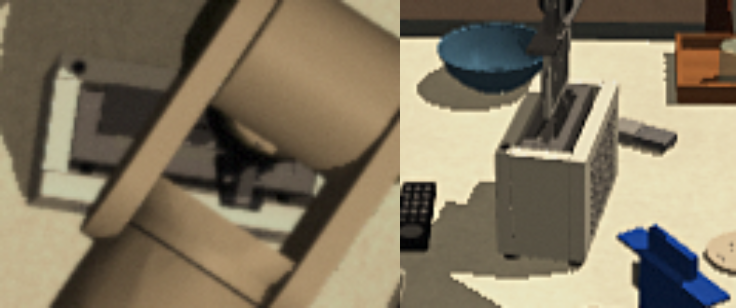

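The left crop shows the bar over the bay, partly hidden by the arm. The right shows the plate at (555,100) standing over the slot. The bar's edges are centred on the TCP within 0.5 mm. I lower it until the ears hang just above the slots.

Request:
creep_tool(steps=[0, 0, 0.015, 0, 0, 0, 0, 0.02, 0, 0, 0, 0, 0.012, 0, 0, 0, 0, 0.003, 0, 0, 0, 0, 0, 0, 0, 0, 0, 0, 0, 0])

```text
time_s: 6.7
position: [0.5673, -0.2475, 0.2543]
tool_rot: [[0.165, 0.986, 0.001], [0.986, -0.165, -0.001], [-0.001, 0.002, -1.0]]
ft_force: [0.0, -0.3, -1.3]
grip_width: 0.011
gripper_force: 59.2
```

Request:
creep_tool(steps=[0, 0, 0.002, 0, 0, 0, 0, 0.002, 0, 0, 0, 0, 0.001, 0, 0, 0, 0, 0.001, 0, 0])

```text
time_s: 7.1
position: [0.567, -0.2473, 0.2473]
tool_rot: [[0.165, 0.986, -0.0], [0.986, -0.165, -0.0], [-0.0, -0.0, -1.0]]
ft_force: [-0.6, 0.5, -2.4]
grip_width: 0.0107
gripper_force: 59.2
```

Request:
creep_tool(steps=[0, 0, 0.001, 0, 0, 0, 0, 0.001, 0, 0, 0, 0, 0, 0, 0])

```text
time_s: 7.4
position: [0.5669, -0.2473, 0.2452]
tool_rot: [[0.165, 0.986, -0.0], [0.986, -0.165, 0.0], [0.0, -0.0, -1.0]]
ft_force: [0.1, -0.0, -2.5]
grip_width: 0.0107
gripper_force: 59.2
```

Request:
creep_tool(steps=[0, 0, 0.001, 0, 0, 0, 0, 0.001, 0, 0, 0, 0, 0, 0, 0])

```text
time_s: 7.7
position: [0.5669, -0.2473, 0.2431]
tool_rot: [[0.165, 0.986, -0.0], [0.986, -0.165, 0.0], [0.0, -0.0, -1.0]]
ft_force: [0.1, -0.5, -1.8]
grip_width: 0.011
gripper_force: 59.2
```

Request:
creep_tool(steps=[0, 0, 0.001, 0, 0, 0, 0, 0.001, 0, 0, 0, 0, 0, 0, 0])

```text
time_s: 8.0
position: [0.5669, -0.2473, 0.2411]
tool_rot: [[0.165, 0.986, -0.0], [0.986, -0.165, 0.0], [0.0, -0.0, -1.0]]
ft_force: [0.5, -0.6, -2.7]
grip_width: 0.0108
gripper_force: 59.2
```

Request:
creep_tool(steps=[0, 0, 0.001, 0, 0, 0, 0, 0, 0, 0])

```text
time_s: 8.2
position: [0.567, -0.2473, 0.2402]
tool_rot: [[0.165, 0.986, -0.0], [0.986, -0.165, 0.0], [0.0, -0.0, -1.0]]
ft_force: [-0.7, 0.0, -2.0]
grip_width: 0.0108
gripper_force: 59.2
```

Ears are about 5 mm below the mouths with no contact force, so they're in the slots. I keep feeling downward.

Request:
creep_tool(steps=[0, 0, 0.002, 0, 0, 0, 0, 0.002, 0, 0, 0, 0, 0, 0, 0])

```text
time_s: 8.5
position: [0.5669, -0.2473, 0.2359]
tool_rot: [[0.165, 0.986, -0.001], [0.986, -0.165, 0.0], [0.0, -0.001, -1.0]]
ft_force: [-0.2, 0.6, -3.0]
grip_width: 0.0109
gripper_force: 59.2
```

Request:
creep_tool(steps=[0, 0, 0.002, 0, 0, 0, 0, 0.001, 0, 0, 0, 0, 0, 0, 0])

```text
time_s: 8.8
position: [0.5669, -0.2473, 0.2331]
tool_rot: [[0.165, 0.986, -0.0], [0.986, -0.165, 0.0], [0.0, -0.0, -1.0]]
ft_force: [-0.1, -0.0, -1.4]
grip_width: 0.0107
gripper_force: 59.3
```

Request:
creep_tool(steps=[0, 0, 0.001, 0, 0, 0, 0, 0.001, 0, 0, 0, 0, 0, 0, 0])

```text
time_s: 9.1
position: [0.5669, -0.2473, 0.2312]
tool_rot: [[0.165, 0.986, -0.0], [0.986, -0.165, 0.0], [0.0, -0.0, -1.0]]
ft_force: [-1.1, 0.2, -2.8]
grip_width: 0.0106
gripper_force: 59.3
```

Request:
creep_tool(steps=[0, 0, 0.001, 0, 0, 0, 0, 0.001, 0, 0, 0, 0, 0, 0, 0])

```text
time_s: 9.4
position: [0.567, -0.2474, 0.2296]
tool_rot: [[0.165, 0.986, 0.0], [0.986, -0.165, -0.0], [-0.0, 0.0, -1.0]]
ft_force: [-1.5, -0.3, 2.0]
grip_width: 0.0104
gripper_force: 59.8
```

Request:
creep_tool(steps=[0, 0, 0.001, 0, 0, 0, 0, 0.001, 0, 0, 0, 0, 0, 0, 0])

```text
time_s: 9.7
position: [0.567, -0.2474, 0.2275]
tool_rot: [[0.165, 0.986, 0.0], [0.986, -0.165, -0.0], [-0.0, 0.0, -1.0]]
ft_force: [-2.2, 0.5, 2.8]
grip_width: 0.0108
gripper_force: 60.0
```

Request:
creep_tool(steps=[0, 0, 0.001, 0, 0, 0, 0, 0.001, 0, 0, 0, 0, 0, 0, 0])

```text
time_s: 10.0
position: [0.567, -0.2474, 0.2255]
tool_rot: [[0.165, 0.986, 0.0], [0.986, -0.165, -0.0], [-0.0, 0.0, -1.0]]
ft_force: [-1.6, 0.2, 5.0]
grip_width: 0.0108
gripper_force: 60.3
```

Request:
creep_tool(steps=[0, 0, 0.001, 0, 0, 0, 0, 0, 0, 0])

```text
time_s: 10.2
position: [0.5671, -0.2474, 0.2246]
tool_rot: [[0.165, 0.986, 0.001], [0.986, -0.165, -0.0], [-0.0, 0.001, -1.0]]
ft_force: [-2.6, 0.9, 6.4]
grip_width: 0.0105
gripper_force: 60.4
```

Request:
creep_tool(steps=[0, -0.0006, 0.001, 0, 0, 0, 0, 0.001, 0, 0, 0, 0, 0, 0, 0])

```text
time_s: 10.5
position: [0.5668, -0.2474, 0.2229]
tool_rot: [[0.165, 0.986, 0.002], [0.986, -0.165, -0.001], [-0.001, 0.002, -1.0]]
ft_force: [0.3, 0.3, 6.3]
grip_width: 0.0106
gripper_force: 60.5
```

Request:
creep_tool(steps=[0, 0, 0.001, 0, 0, 0, 0, 0.001, 0, 0, 0, 0, 0, 0, 0])

```text
time_s: 10.8
position: [0.5668, -0.2474, 0.221]
tool_rot: [[0.165, 0.986, 0.002], [0.986, -0.165, -0.001], [-0.001, 0.002, -1.0]]
ft_force: [-1.1, -0.4, 6.2]
grip_width: 0.0108
gripper_force: 60.6
```

Request:
creep_tool(steps=[0, 0, 0.001, 0, 0, 0, 0, 0.001, 0, 0, 0, 0, 0, 0, 0])

```text
time_s: 11.1
position: [0.5669, -0.2475, 0.2191]
tool_rot: [[0.165, 0.986, 0.002], [0.986, -0.165, -0.001], [-0.001, 0.002, -1.0]]
ft_force: [-0.6, 0.3, 8.7]
grip_width: 0.0109
gripper_force: 60.7
```

Request:
creep_tool(steps=[0, 0, 0.001, 0, 0, 0, 0, 0.001, 0, 0, 0, 0, 0, 0, 0])

```text
time_s: 11.4
position: [0.5669, -0.2475, 0.2173]
tool_rot: [[0.165, 0.986, 0.002], [0.986, -0.165, -0.001], [-0.001, 0.003, -1.0]]
ft_force: [-0.5, 0.8, 8.5]
grip_width: 0.0111
gripper_force: 60.9
```

Request:
creep_tool(steps=[0, 0, 0.001, 0, 0, 0, 0, 0.001, 0, 0, 0, 0, 0.001, 0, 0, 0, 0, 0, 0, 0])

```text
time_s: 11.8
position: [0.5669, -0.2475, 0.2145]
tool_rot: [[0.165, 0.986, 0.003], [0.986, -0.165, -0.002], [-0.001, 0.003, -1.0]]
ft_force: [-2.2, 1.0, 9.7]
grip_width: 0.0108
gripper_force: 61.1
```

Request:
creep_tool(steps=[0, 0, 0.001, 0, 0, 0, 0, 0.001, 0, 0, 0, 0, 0.001, 0, 0, 0, 0, 0, 0, 0])

```text
time_s: 12.2
position: [0.567, -0.2476, 0.2118]
tool_rot: [[0.165, 0.986, 0.003], [0.986, -0.165, -0.002], [-0.001, 0.003, -1.0]]
ft_force: [-2.2, 1.0, 10.8]
grip_width: 0.011
gripper_force: 61.2
```

Request:
creep_tool(steps=[0, 0, 0.001, 0, 0, 0, 0, 0.001, 0, 0, 0, 0, 0.001, 0, 0, 0, 0, 0, 0, 0])

```text
time_s: 12.6
position: [0.567, -0.2477, 0.2091]
tool_rot: [[0.165, 0.986, 0.003], [0.986, -0.165, -0.002], [-0.002, 0.004, -1.0]]
ft_force: [-1.4, 0.4, 13.7]
grip_width: 0.0105
gripper_force: 61.5
```

Request:
creep_tool(steps=[0, -0.0003, 0.001, 0, 0, 0, 0, 0.001, 0, 0, 0, 0, 0, 0, 0])

```text
time_s: 12.9
position: [0.5665, -0.2474, 0.2058]
tool_rot: [[0.165, 0.986, 0.002], [0.986, -0.165, -0.001], [-0.001, 0.002, -1.0]]
ft_force: [0.5, -1.7, 3.1]
grip_width: 0.0104
gripper_force: 60.1
```

Request:
creep_tool(steps=[0, 0, 0.001, 0, 0, 0, 0, 0.001, 0, 0, 0, 0, 0, 0, 0])

```text
time_s: 13.2
position: [0.5664, -0.2474, 0.2035]
tool_rot: [[0.165, 0.986, 0.001], [0.986, -0.165, -0.001], [-0.0, 0.001, -1.0]]
ft_force: [0.9, -0.0, 5.4]
grip_width: 0.0107
gripper_force: 60.5
```

Request:
creep_tool(steps=[0, 0, 0.001, 0, 0, 0, 0, 0.001, 0, 0, 0, 0, 0, 0, 0])

```text
time_s: 13.5
position: [0.5665, -0.2474, 0.2016]
tool_rot: [[0.165, 0.986, 0.001], [0.986, -0.165, -0.001], [-0.0, 0.001, -1.0]]
ft_force: [0.5, -0.9, 5.1]
grip_width: 0.0109
gripper_force: 60.5
```

Past the knees and sliding now, at about 8 N net.

Request:
creep_tool(steps=[0, 0, 0.002, 0, 0, 0, 0, 0.002, 0, 0, 0, 0, 0.002, 0, 0, 0, 0, 0, 0, 0])

```text
time_s: 13.9
position: [0.5664, -0.2473, 0.1954]
tool_rot: [[0.165, 0.986, 0.001], [0.986, -0.165, -0.0], [-0.0, 0.001, -1.0]]
ft_force: [0.3, 0.9, 6.0]
grip_width: 0.0107
gripper_force: 60.5
```

Request:
creep_tool(steps=[0, 0, 0.002, 0, 0, 0, 0, 0.002, 0, 0, 0, 0, 0, 0, 0])

```text
time_s: 14.2
position: [0.5665, -0.2473, 0.1914]
tool_rot: [[0.165, 0.986, 0.001], [0.986, -0.165, -0.0], [-0.0, 0.001, -1.0]]
ft_force: [1.2, -0.9, 5.4]
grip_width: 0.0103
gripper_force: 60.5
```

Request:
creep_tool(steps=[0, 0, 0.001, 0, 0, 0, 0, 0.001, 0, 0, 0, 0, 0, 0, 0])

```text
time_s: 14.5
position: [0.5665, -0.2473, 0.1895]
tool_rot: [[0.165, 0.986, 0.001], [0.986, -0.165, -0.0], [-0.0, 0.001, -1.0]]
ft_force: [1.7, -0.9, 5.9]
grip_width: 0.0108
gripper_force: 60.5
```

Request:
creep_tool(steps=[0, 0, 0.001, 0, 0, 0, 0, 0.001, 0, 0, 0, 0, 0, 0, 0])

```text
time_s: 14.8
position: [0.5665, -0.2473, 0.1875]
tool_rot: [[0.165, 0.986, 0.001], [0.986, -0.165, -0.0], [-0.0, 0.001, -1.0]]
ft_force: [1.0, -0.2, 6.2]
grip_width: 0.0107
gripper_force: 60.5
```

Request:
creep_tool(steps=[0, 0, 0.001, 0, 0, 0, 0, 0.001, 0, 0, 0, 0, 0, 0, 0])

```text
time_s: 15.1
position: [0.5665, -0.2473, 0.1855]
tool_rot: [[0.165, 0.986, 0.001], [0.986, -0.165, -0.0], [-0.0, 0.001, -1.0]]
ft_force: [0.6, -0.4, 5.1]
grip_width: 0.0111
gripper_force: 60.5
```

Request:
creep_tool(steps=[0, 0, 0.001, 0, 0, 0, 0, 0.001, 0, 0, 0, 0, 0, 0, 0])

```text
time_s: 15.4
position: [0.5665, -0.2473, 0.1833]
tool_rot: [[0.165, 0.986, 0.001], [0.986, -0.165, -0.0], [-0.0, 0.001, -1.0]]
ft_force: [1.6, -1.0, 3.0]
grip_width: 0.0106
gripper_force: 60.2
```

Request:
creep_tool(steps=[0, 0, 0.001, 0, 0, 0, 0, 0, 0, 0])

```text
time_s: 15.6
position: [0.5664, -0.2473, 0.1823]
tool_rot: [[0.165, 0.986, 0.001], [0.986, -0.165, -0.0], [-0.0, 0.001, -1.0]]
ft_force: [1.6, -0.2, 4.4]
grip_width: 0.0105
gripper_force: 60.4
```

Request:
creep_tool(steps=[0, 0, 0.001, 0, 0, 0, 0, 0, 0, 0])

```text
time_s: 15.8
position: [0.5664, -0.2473, 0.1815]
tool_rot: [[0.165, 0.986, 0.001], [0.986, -0.165, -0.0], [-0.0, 0.001, -1.0]]
ft_force: [3.7, -1.1, 5.8]
grip_width: 0.0108
gripper_force: 60.5
```

Request:
creep_tool(steps=[0, 0.0003, 0.001, 0, 0, 0, 0, 0.001, 0, 0, 0, 0, 0, 0, 0])

```text
time_s: 16.1
position: [0.5665, -0.2474, 0.1797]
tool_rot: [[0.165, 0.986, 0.001], [0.986, -0.165, -0.0], [-0.0, 0.001, -1.0]]
ft_force: [1.5, -0.8, 7.1]
grip_width: 0.0102
gripper_force: 60.8
```

Request:
creep_tool(steps=[0, 0, 0.001, 0, 0, 0, 0, 0.001, 0, 0, 0, 0, 0, 0, 0])

```text
time_s: 16.4
position: [0.5665, -0.2473, 0.178]
tool_rot: [[0.165, 0.986, 0.001], [0.986, -0.165, -0.001], [-0.001, 0.001, -1.0]]
ft_force: [0.7, 0.3, 9.3]
grip_width: 0.0106
gripper_force: 61.1
```

Request:
creep_tool(steps=[0, 0, 0.001, 0, 0, 0, 0, 0, 0, 0, 0, 0, 0, 0, 0])

```text
time_s: 16.7
position: [0.5665, -0.2473, 0.1773]
tool_rot: [[0.165, 0.986, 0.001], [0.986, -0.165, -0.001], [-0.001, 0.001, -1.0]]
ft_force: [1.5, 1.8, 10.1]
grip_width: 0.0106
gripper_force: 61.2
```

Snap felt: the force fell to 3 N, then rose 1.2 N/mm, which is the carrier alone. I ease back up to neutral and check.

Request:
creep_tool(steps=[0, 0, -0.002, 0, 0, 0, 0, -0.002, 0, 0, 0, 0, -0.002, 0, 0, 0, 0, -0.001, 0, 0, 0, 0, 0, 0, 0, 0, 0, 0, 0, 0])

```text
time_s: 17.3
position: [0.5664, -0.2473, 0.1831]
tool_rot: [[0.165, 0.986, 0.0], [0.986, -0.165, -0.0], [-0.0, 0.0, -1.0]]
ft_force: [3.4, -1.1, 3.1]
grip_width: 0.0108
gripper_force: 60.2
```

Request:
creep_tool(steps=[0, 0, -0.001, 0, 0, 0, 0, -0.0005, 0, 0, 0, 0, 0, 0, 0])

```text
time_s: 17.6
position: [0.5664, -0.2473, 0.1847]
tool_rot: [[0.165, 0.986, 0.0], [0.986, -0.165, -0.0], [-0.0, 0.0, -1.0]]
ft_force: [3.6, -2.4, 0.9]
grip_width: 0.0105
gripper_force: 59.9
```

Request:
creep_tool(steps=[0, 0, 0, 0, 0.035, 0, 0, 0, 0, 0.035, 0, 0, 0, 0, 0.035, 0, 0, 0, 0, 0.035, 0, 0, 0, 0, 0.035])

```text
time_s: 18.1
position: [0.5662, -0.2471, 0.1847]
tool_rot: [[0.165, 0.986, -0.001], [0.986, -0.165, 0.0], [0.0, -0.001, -1.0]]
ft_force: [-0.0, 0.8, -0.9]
grip_width: 0.0353
gripper_force: 0.0
```

Now up and well clear of the view, then measure.

Request:
creep_tool(steps=[0, 0, -0.01, 0, 0.035, 0, 0, -0.03, 0, 0.035, 0, 0, -0.04, 0, 0.05, 0, 0, -0.04, 0, 0.05, 0.045, 0, 0, 0, 0.05, 0.045, 0, 0, 0, 0.05, 0.045, 0, 0, 0, 0.05, 0.045, 0, 0, 0, 0.05, 0.045, 0, 0, 0, 0.05, 0.045, 0, 0, 0, 0.05])

```text
time_s: 19.1
position: [0.611, 0.0209, 0.3058]
tool_rot: [[0.165, 0.986, 0.001], [0.986, -0.165, -0.0], [-0.0, 0.001, -1.0]]
ft_force: [1.2, -0.2, -0.8]
grip_width: 0.0501
gripper_force: 0.0
```

Request:
creep_tool(steps=[0.045, 0, 0, 0, 0.05, 0.045, 0, 0, 0, 0.05, 0, 0, 0, 0, 0.05, 0, 0, 0, 0, 0.05])

```text
time_s: 19.5
position: [0.6258, 0.1086, 0.3053]
tool_rot: [[0.164, 0.987, 0.0], [0.987, -0.164, -0.0], [-0.0, 0.0, -1.0]]
ft_force: [-0.6, 0.2, -0.1]
grip_width: 0.0501
gripper_force: 0.0
```

```bash
python3 - <<'E'
from h import *
for n in("top","side"): snap(n,n+"3")
a=cv2.imread('pics/top3.png')[190:290,370:500];b=cv2.imread('pics/side3.png')[150:260,270:390]
cv2.imwrite('pics/c3.png',np.hstack([cv2.resize(a,(400,308)),cv2.resize(b,(336,308))]))
im=np.load('pics/top3.npz');P=cloud(im);Z=P[:,:,2]
c=np.array([.5645,-.247]);th=np.radians(80.5);Y=np.array([np.cos(th),np.sin(th)]);X=np.array([Y[1],-Y[0]])
d=P[:,:,:2]-c;lx=d@X*1000;ly=d@Y*1000
bar=(abs(lx-2)<20)&(abs(ly)<86)&(Z<.168)&(Z>.1525)
for nm,m in(('bar+x',(lx>10)&(lx<17)&(abs(ly)<75)),('bar-x',(lx<-6)&(lx>-12)&(abs(ly)<75)),('bar+y',(abs(lx-2)<14)&(ly>55)&(ly<78)),('bar-y',(abs(lx-2)<14)&(ly<-55)&(ly>-78)),('grip',(abs(lx-2)<3)&(abs(ly)<35)),('rim',(abs(lx)>38)&(abs(lx)<52)&(abs(ly)<95))):
    print(nm,m.sum(),np.median(Z[m]*1000),Z[m].mean()*1000)
m=(abs(ly)<45)&(abs(lx)<20)&(Z>.175)&(Z<.2);print(cv2.minAreaRect(np.c_[lx[m],ly[m]].astype(np.float32)))
o=observe();print(o['position'],o['gripper_force'])
E
```

```text
bar+x 173 157.18287386429472 157.06486547441176
bar-x 177 156.78598642575594 157.05826785128818
bar+y 124 157.31959985434483 157.18306515526476
bar-y 128 157.09971153073525 157.27366939004565
grip 83 186.9119573921569 186.9322527484406
rim 1005 151.28456122085 151.1163922698154
((2.421783208847046, 0.7061500549316406), (12.587943077087402, 80.28730773925781), 0.13436082005500793)
[0.62588723 0.10685505 0.30525052] 0.0
```

View pics/c3.png

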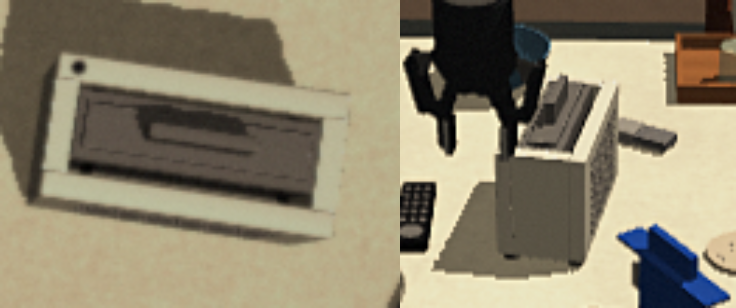

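The bar lies flat on the carrier, 6.0 mm above the rim all round, which puts the plate's origin at about 55 mm. It is 2.4 mm off the middle and 0.1° out of line. The crop shows the grip at (200,135) with the hand clear. I hand in.

```bash
python3 -c "
from rig import close_job
print(close_job())"
```

```text
the job is handed in; nothing more can be done
None
```

The collector plate is home in the cleaner's carrier: the clips snapped, the top bar lies flat, the fingers let go and are clear, and the job was handed in at about 20 s; no verdict came back.

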